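Line up a hinge leaf on a clamped jamb block and hold it for the pin

TASK

Press the open clamp arm of the assembly fixture down onto the jamb block first. Then take the hinge leaf with the short knuckle (the one that fits between the two knuckles of the block; it has a handle for gripping), bring its knuckle down into the gap so that the three knuckle holes line up for the pin, with the leaf level and its plate pointing away from the block, and finish while still holding it there in the air, without it resting or pressing on the block. Leave the other leaf, with the long knuckle, and everything else where it lies.

Things in the scene. Friction and masses are not known exactly. Their poses are not given: they have to be found in the camera images.
- leaf: loose steel hinge leaf to use, lying flat: plate 70 (x) x 90 (y) x 4 mm; on its +x edge one tubular knuckle 30 mm long (y), 20 mm outside, 11 mm bore, axis along y at x = 51, z = 10 mm. Upright aluminium bridge handle over x = 10: bar 60 mm along y, 10 mm thick, z = 30..50 mm. 0.25 kg, balanced near the handle. Origin: centre of the plate's underside
- leaf_bore (a point): middle of the bore of the short knuckle, on its axis (51, 0, 10 mm in the leaf's frame)
- leaf_handle (a point): grip point in the upper half of the handle bar of the leaf to use (10, 0, 45 mm in the leaf's frame); the fingers close across the 10 mm bar, along the leaf's x
- spare_leaf: loose steel hinge leaf, not to use, lying flat: plate 70 (x) x 90 (y) x 4 mm; on its +x edge one tubular knuckle 60 mm long (y), 20 mm outside, 11 mm bore, axis along y at x = 51, z = 10 mm. Upright aluminium bridge handle over x = 10: bar 60 mm along y, 10 mm thick, z = 30..50 mm. 0.25 kg, balanced near the handle. May lie left or right. Origin: centre of the plate's underside
- jamb: block 60 (x) x 100 x 55 mm, 0.9 kg, loose in the nest (1.5 mm play), 10 mm above the worktop. Steel leaf on top (to z = 59) with two knuckles towards -x (robot): 20 mm outside, 11 mm bore, 30 mm long, centred y = +-33, axis along y at x = -46, z = 65 mm; gap between them 36 mm, open below. A 6 mm pin waits in the +y one, sticking out to y = 87, not in the gap. Origin: centre of underside
- jamb_bore (a point): middle of the gap on the axis of the two jamb knuckles (-46, 0, 65 mm in the jamb's frame), 75 mm above the worktop: where leaf_bore has to be
- fixture: fixed grey base plate 150 x 130 x 10 mm (x = -57..93 mm) with nest walls to 22 mm height round the block and a clamp post behind it (+x side), 106 mm high at x = 55 mm. Origin: on the worktop under the middle of the nest; its axes are nearly those of the jamb. Its place and yaw vary
- clamp (a joint): clamp arm angle in rad: 0 = down, arm level and its rubber foot on the block's top; grows as the arm opens upward (starts 0.8 to 1.15; stops at -0.04 and 1.25). It stays where it is left (friction 0.2 N m, about 3 N at the bar)
- clamp_bar (a point): middle of the black cross bar at the free end of the clamp arm, 14 mm diameter, 66 mm long along the fixture's y, 78 mm from the pivot towards -x; push it down from above, following its arc
- clamp_hinge (a point): pivot of the clamp arm, on the fixture, 96 mm above the worktop, axis along the fixture's y
- tape_roll: loose yellow tape roll, 66 mm wide, 19 mm high, bystander
- torque_wrench: loose slim grey torque wrench, 139 mm long, 14 mm high, bystander on the robot's side. (Keep the arm clear of the instrument and the black cord hanging before the worktop at the right, y below about -0.45 m)
- n_tee: loose pale coaxial tee piece, 70 x 40 x 20 mm, bystander
Things that resemble listed ones, but are neither listed nor needed, are in the scene too. Leave any purple look-alike of the leaf alone.

How it is judged:
On the way, in this order (a step that is already met when the one before it is completed fails the run):
1. the clamp arm is down on the jamb block (value of joint clamp below 0.05 rad and height (world z) of leaf below 0.02 m), for 0.2 s.
2. the short-knuckle leaf is lifted clear of the worktop (height (world z) of leaf above 0.04 m), for 0.2 s.
At the end, for the whole second after the job is handed in: Clamp within 0.05 rad of down, block upright in its nest; the short knuckle's bore centre within 4 mm of jamb_bore along each jamb axis, bores parallel to 0.1 rad, leaf level to 0.12 rad, plate away from the block; held still in the fingers, pressing the block under 1.5 N (value of joint clamp below 0.05 rad and x of leaf_bore in the frame of jamb between -0.05 and -0.042 m and z of leaf_bore in the frame of jamb between 0.061 and 0.069 m and y of leaf_bore in the frame of jamb between -0.004 and 0.004 m and angle between the y axis of leaf and the y axis of jamb, either way round below 0.1 rad and angle between leaf's own z axis and vertical below 0.12 rad and x of leaf in the frame of jamb below -0.07 m and angle between jamb's own z axis and vertical below 0.05 rad and horizontal distance between jamb and fixture below 0.006 m and contact force between leaf and the fingers above 1 N and contact force between leaf and jamb below 1.5 N and contact force between leaf and fixture below 0.2 N and linear speed of leaf below 0.02 m/s and height (world z) of leaf above 0.055 m); the arm keeps its last pose, push and grip.
It fails at once if the long-knuckle leaf is shifted by more than 30 mm (distance of spare_leaf from where it was at the start of the episode above 0.03 m).
It fails at once if the tape roll is shifted by more than 30 mm (distance of tape_roll from where it was at the start of the episode above 0.03 m).
It fails at once if the torque wrench is shifted by more than 30 mm (distance of torque_wrench from where it was at the start of the episode above 0.03 m).
It fails at once if the coaxial tee is shifted by more than 30 mm (distance of n_tee from where it was at the start of the episode above 0.03 m).
It also fails if it takes over 51 s, if anything falls off the work surface, if the arm or the gripper's body presses on something with over 40 N, if the wrist force passes 120 N, or if a joint passes its speed limit or range.

ROBOT

A 7-joint arm with a two-finger parallel gripper is mounted at the origin on a cart in front of the work surface, level with it; the furniture and walls round the work are solid. World frame = base frame: x ahead of the robot, y to its left, z up, the work surface at z = 0. Lengths are in m, angles in rad, forces in N, time in s.
With the tool pointing down it reaches from about 0.425 to 0.825 m from the base axis. Payload 3.6 kg.
Tool frame: the origin (TCP) lies at the very end of the fingers, on their centre line; the grasp point (between the pads) lies 19 mm behind it (ctrl.grasp_offset is the distance from the TCP to the grasp point, in m); z points along the fingers, y is the line along which they close (so a half turn about z gives the same grasp; the last joint's range is limited). The gripper opens to 93 mm and grips with 3 to 60 N. Pads are 15 mm wide; open, the fingers measure 128 mm over their backs; the gripper's body (75 mm by 188 mm) begins 65 mm behind the grasp point.
Start: joints at [1.077, 0.615, -0.013, 1.423, 0.008, 1.103, -0.04], TCP at [0.293, -0.58, 0.219] pointing down, gripper open.
Joint ranges: [-3.12, 3.12], [-0.3, 2.06], [-1.34, 1.32], [0.26, 2.42], [-1.36, 4.5], [0.01, 1.98], [-2.84, 2.84]. Speed limits (rad/s): [2.79, 2.79, 3.14, 3.14, 3.14, 3.14, 3.14].

INTERFACE

Orientations are given as a unit quaternion [x, y, z, w].
In Python, from rig import ctrl gives the robot as it stands.
- The arm moves only by the shell command python3 -m inch 'ROWS' [OPENING]. ROWS is text: rows parted by semicolons, each of 4 numbers parted by spaces: the shift along the world's x, y, z in cm, then the turn about the world's z in degrees. In form: x y z roll; .... A call has 1 to 5 rows; each row shifts and turns the commanded pose from where the row before left it; what a row does not reach is not made up. A row lasts 1/10 s, in which the tool goes at most 50 mm and 8.59 degrees, less where a joint would pass 70% of its speed; a pose out of reach is approached as far as the arm can. A call is refused whole if a number of a shift passes 5 or a number of a turn 8.59, either way. A call with a gripper value outside its range is refused whole. OPENING is the opening, from 0 (shut) to 1 (fully open), set as the call begins (- or left out, the last holds). The fingers move at their own pace and stop on an object; the grip force is fixed at half the most. Time passes only in rows, so rows that do not move let the fingers close. It gives the time, the measured TCP pose, the force, the opening and the grip force at its end, in the units of the state.
- ctrl.read_state(): the state, without advancing time (a new reading comes with each control period).
- ctrl.camera(name): name is "side" or "top" or "wrist"; returns a dict with "img" (400x640x3 uint8, red, green, blue), "fx", "fy", "cx", "cy" (pixels), "k1" (the pictures are not rectified: a ray, as slopes to the right and down, at radius r is drawn at 1 + k1 r^2 times it, then the intrinsics apply), "rvec" (rotation vector, rad) and "tvec" (3), from world to camera coordinates, as OpenCV has them. Camera axes: x right, y down, z forward; pixel columns grow to the right and rows downward; lengths in m; the calibration is good to about 2 mm. A picture is of the moment at which its call begins. There is no depth.
- ctrl.finish_job(): hands the job in; it is judged then, once.
The state is a dict: "t": time; "joint_positions": joint angles; "qvel": joint speeds; "joint_efforts": joint torques, N m; "ee_pos": TCP position; "ee_rot": TCP orientation; "force": force on the tool from outside, world axes, zero at the start; "ft_torque": the same for the moment, N m; "gripper_width": opening from 0.0 (shut) to 1.0 (fully open); "grip_force": force on a finger pad.
Only numpy, scipy, OpenCV 4.12 (cv2) and the standard library are available. Lean on these libraries where they do the work, as an engineer would, in place of code of your own. Each camera call takes 0.05 s, during which the arm holds its last target. There are 200 camera calls.

## Working session

There is one attempt and no reset: what is moved stays moved. The work goes in short steps, Python scripts to look and compute and a shell command to move; the robot and the scene stay as the last step left them, time stands still between calls to the robot, and variables do not carry over. Pictures are saved under pics/ and viewed, at most 10 in all, crops included, and the job is handed in when it is done.

```bash
ls; mkdir -p pics
cat > h.py <<'E'
import numpy as np, cv2
from rig import ctrl
def cam(n):
    c=ctrl.camera(n); R=cv2.Rodrigues(np.array(c['rvec'],float))[0]
    return dict(img=c['img'],R=R,t=np.array(c['tvec'],float).ravel(),K=np.array([[c['fx'],0,c['cx']],[0,c['fy'],c['cy']],[0,0,1.]]),k1=c['k1'])
def ray(c,uv):
    p=cv2.undistortPoints(np.array(uv,float).reshape(-1,1,2),c['K'],np.array([c['k1'],0,0,0.]),None)[:,0]
    d=np.c_[p,np.ones(len(p))]@c['R']; return -c['R'].T@c['t'],d
def plane(c,uv,z):
    o,d=ray(c,uv); return o+d*((z-o[2])/d[:,2])[:,None]
def proj(c,P):
    return cv2.projectPoints(np.array(P,float).reshape(-1,3),cv2.Rodrigues(c['R'])[0],c['t'],c['K'],np.array([c['k1'],0,0,0.]))[0][:,0]
def tri(obs):
    A=np.zeros((3,3));b=np.zeros(3);L=[]
    for c,uv in obs:
        o,d=ray(c,[uv]);d=d[0]/np.linalg.norm(d[0]);M=np.eye(3)-np.outer(d,d);A+=M;b+=M@o;L.append((o,M))
    x=np.linalg.solve(A,b);return x,[np.linalg.norm(M@(x-o)) for o,M in L]
def save(n,img,up=1):
    cv2.imwrite('pics/'+n+'.png',cv2.resize(img[:,:,::-1],None,fx=up,fy=up,interpolation=cv2.INTER_CUBIC))
E
python3 - <<'E'
from h import *
import pickle
for n in('top','side'):
    c=cam(n);save(n+'0',c['img'],1.25);pickle.dump(c,open(n+'0.pkl','wb'));print(n,-c['R'].T@c['t'],c['R'][2],c['K'][0,0],c['k1'])
s=ctrl.read_state();print(s['t'],s['ee_pos'],s['ee_rot'],s['gripper_width'])
E
```

```text
pics
top [ 0.35927639 -0.04286365  1.27493686] [ 0.16908509  0.0130335  -0.98551528] 496.3747402365056 -0.04851291297363356
side [ 0.6717208  -0.59143294  1.23557659] [-0.08164967  0.44352341 -0.89253589] 423.9406322230491 0.008300040417503589
0.1 [ 0.29278868 -0.57952544  0.21759915] [ 9.72766618e-01  2.31783929e-01 -2.70263070e-04 -1.11554771e-03] 1.0018889956389683
```

View pics/top0.png

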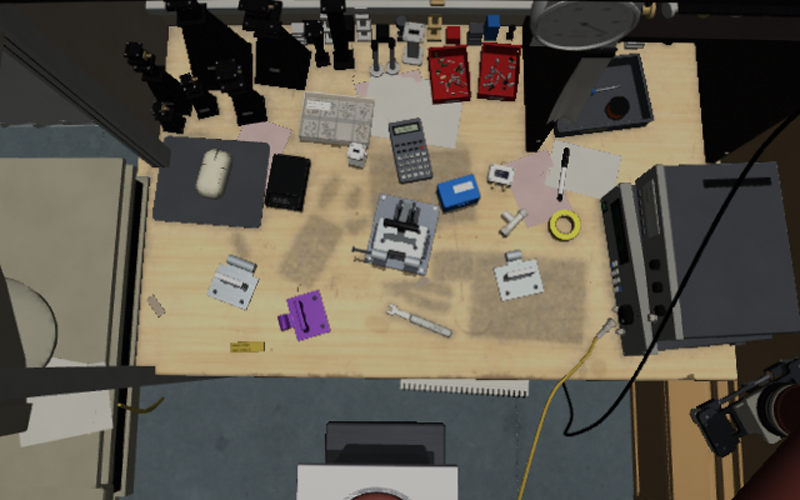

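View pics/side0.png

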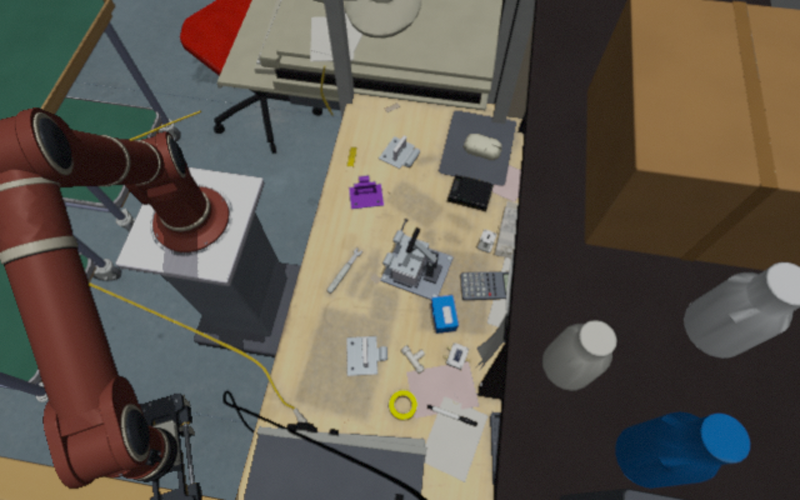

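The top view shows light leaves at (232,282) and (518,278); the right one seems to have the shorter knuckle. The fixture is at (402,235), with its bar near (400,242). I'll zoom in on both.

Run:
```python
from h import *
import pickle
t=pickle.load(open('top0.pkl','rb'))['img'];s=pickle.load(open('side0.pkl','rb'))['img']
z=lambda i,u,v,w,h,W,H:cv2.resize(i[v:v+h,u:u+w],(W,H),interpolation=cv2.INTER_CUBIC)
a=np.hstack([z(t,160,195,50,50,250,250),z(t,390,195,50,50,250,250),z(s,270,260,50,50,250,250)])
b=np.hstack([z(t,275,150,80,75,375,350),z(s,300,170,80,75,375,350)])
save('z',np.vstack([a,b]))
print(proj(pickle.load(open('top0.pkl','rb')),[[.5,0,0],[.6,0,0],[.5,.1,0]]))
```

```text
[[303.75802504 231.778197  ]
 [304.2900501  193.70052802]
 [265.08784597 231.41238672]]
```

View pics/z.png

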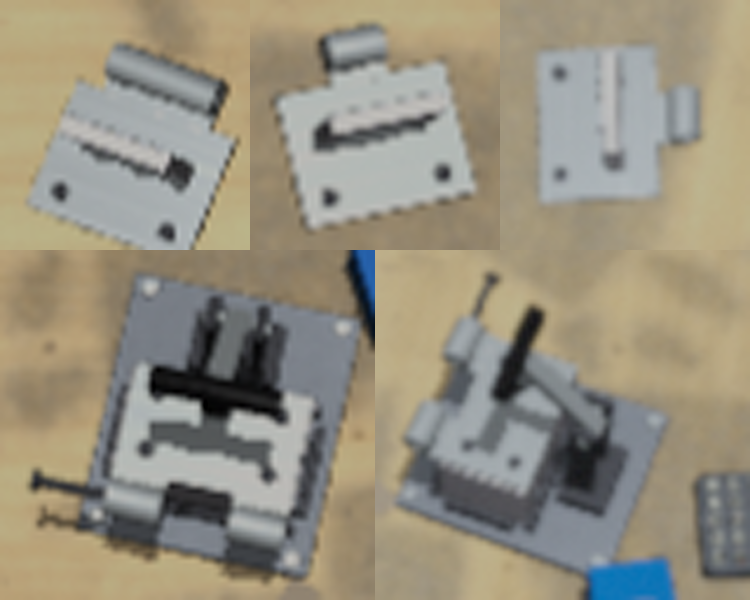

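The right leaf has the short knuckle, about 60 px of zoom against 110 for the left. The clamp bar runs (155,380)–(285,405) in the top crop and (537,315)–(503,395) in the side crop.

Run:
```python
from h import *
import pickle
T=pickle.load(open('top0.pkl','rb'));S=pickle.load(open('side0.pkl','rb'))
tf=lambda u,v:((u)/4.6875+275-.5,(v-250)/4.6667+150-.5)
sf=lambda u,v:((u-375)/4.6875+300-.5,(v-250)/4.6667+170-.5)
tl=lambda u,v:((u-250)/5+390-.5,v/5+195-.5)
sl=lambda u,v:((u-500)/5+270-.5,v/5+260-.5)
for n,a,b in [('bar+y',tf(155,380),sf(537,315)),('bar-y',tf(285,405),sf(503,395)),
 ('kn+y left',tf(107,495),sf(448,352)),('kn-y right',tf(282,535),sf(410,440)),
 ('hand+y',tl(333,128),sl(610,50)),('hand-y',tl(447,103),sl(610,153)),('leafknuck',tl(355,48),sl(684,113))]:
    print(n,*tri([(T,a),(S,b)]))
print('base screws',plane(T,[tf(148,287),tf(344,327),tf(291,560),tf(97,515)],.01))
print('base screws S',plane(S,[sf(655,420),sf(598,562),sf(412,490)],.01))
print('leafcorners',plane(T,[tl(275,98),tl(443,63),tl(475,190),tl(310,228)],.004))
print('leafcornersS',plane(S,[sl(538,48),sl(657,45),sl(658,200),sl(540,203)],.004))
s=ctrl.read_state()
from scipy.spatial.transform import Rotation as R
print(R.from_quat(s['ee_rot']).as_matrix())
c=cam('wrist');M=R.from_quat(s['ee_rot']).as_matrix()
print('cam in tool',M.T@(-c['R'].T@c['t']-s['ee_pos']),'fwd tool',M.T@c['R'][2],c['K'][0,0])
```

```text
bar+y [ 0.61009891 -0.01206939  0.15180072] [np.float64(0.00019478868403278145), np.float64(0.00019478868403274068)]
bar-y [ 0.59750293 -0.07529915  0.16072077] [np.float64(0.0018160466131395597), np.float64(0.0018160466131392312)]
kn+y left [0.55929365 0.00972434 0.05264806] [np.float64(0.01089381973532878), np.float64(0.01089381973532886)]
kn-y right [ 0.54184839 -0.07784613  0.08355108] [np.float64(0.0014941052382251444), np.float64(0.0014941052382252537)]
hand+y [ 0.52646641 -0.25559766  0.04979336] [np.float64(0.0006512790832326954), np.float64(0.0006512790832324301)]
hand-y [ 0.53890405 -0.31335045  0.04904219] [np.float64(0.00015967188343193), np.float64(0.00015967188343201202)]
leafknuck [ 0.57266892 -0.27458201  0.0125927 ] [np.float64(2.5312677202635908e-05), np.float64(2.531267720250777e-05)]
base screws [[ 0.69514715 -0.00367781  0.01      ]
 [ 0.67284308 -0.11345923  0.01      ]
 [ 0.54061963 -0.08422227  0.01      ]
 [ 0.56483884  0.02271557  0.01      ]]
base screws S [[ 0.69393933 -0.00324797  0.01      ]
 [ 0.67021321 -0.11231078  0.01      ]
 [ 0.54026074 -0.08203324  0.01      ]]
leafcorners [[ 0.54752587 -0.2341699   0.004     ]
 [ 0.56659376 -0.3217206   0.004     ]
 [ 0.50055153 -0.33639473  0.004     ]
 [ 0.48030437 -0.25104113  0.004     ]]
leafcornersS [[ 0.47876851 -0.24830878  0.004     ]
 [ 0.54854181 -0.23455926  0.004     ]
 [ 0.56650252 -0.32496516  0.004     ]
 [ 0.49959682 -0.33812926  0.004     ]]
[[ 8.92552274e-01  4.50942734e-01 -1.04293785e-03]
 [ 4.50943940e-01 -8.92549932e-01  2.04504988e-03]
 [-8.67372186e-06 -2.29562042e-03 -9.99997365e-01]]
cam in tool [ 0.08327835  0.0004218  -0.16620598] fwd tool [-0.29975399 -0.00113868  0.95401585] 303.8615600423802
```

```bash
python3 -m inch '0.5 3.6 0.8 8.5; 0.5 3.6 0.8 8.5; 0.5 3.6 0.8 8.5; 0.5 3.6 0.8 8.5; 0.5 3.6 0.8 8.5' 0
python3 -m inch '2.4 3.6 0 1.8; 2.4 3.6 0 1.8; 2.4 3.6 0 1.8; 2.4 3.6 0 1.8; 2.4 3.6 0 2'
```

```text
t: 0.65
ee_pos: [0.318, -0.3984, 0.2587]
ee_rot: [0.821, 0.571, -0.0, -0.0]
force: [-0.2, -0.8, -0.4]
gripper_width: 0.62
grip_force: 0.0
t: 1.15
ee_pos: [0.4386, -0.2187, 0.2586]
ee_rot: [0.774, 0.633, -0.0, -0.0]
force: [0.7, -0.7, 0.0]
gripper_width: 0.186
grip_force: 0.0
```

```bash
python3 -m inch '3.3 3.5 -0.6 0; 3.3 3.5 -0.6 0; 3.3 3.5 -0.6 0; 3.3 3.5 -0.6 0; 3.3 3.5 -0.6 0'
python3 -m inch '0 0 -1.5 0; 0 0 0 0; 0 0 0 0'
python3 - <<'E'
from h import *
import pickle
c=cam('wrist');pickle.dump(c,open('w1.pkl','wb'));save('w1',c['img'],1.25)
E
```

```text
t: 1.65
ee_pos: [0.604, -0.0438, 0.2281]
ee_rot: [0.774, 0.633, -0.0, -0.0]
force: [0.8, -0.5, -0.1]
gripper_width: 0.009
grip_force: 0.0
t: 1.95
ee_pos: [0.6024, -0.0464, 0.2132]
ee_rot: [0.775, 0.632, -0.001, -0.0]
force: [0.5, 0.0, 0.3]
gripper_width: 0.005
grip_force: 0.0
```

View pics/w1.png

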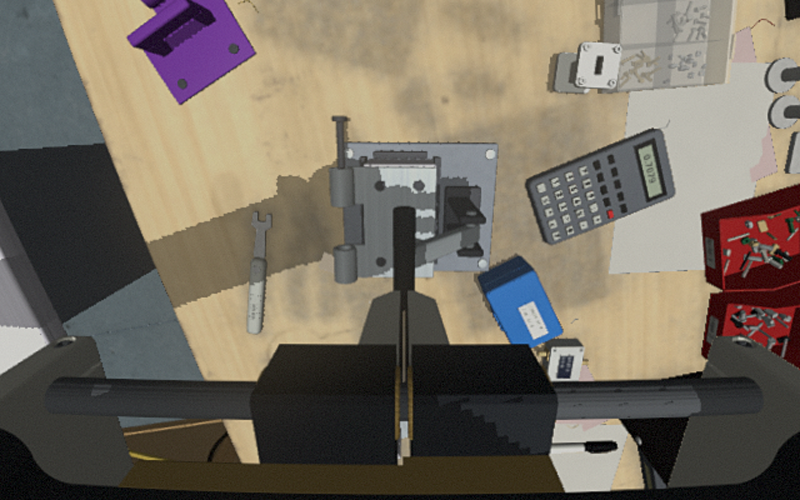

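The wrist view shows the closed fingertips (400,290) above the black cross bar (405,210–290). The jamb knuckles are at (343,187) and (345,262), with the gap between them clear.

```bash
python3 -m inch '0 0 -1.6 0; 0 0 -1.6 0; 0 0 -1 0; 0 0 0 0'
python3 -m inch '-0.6 0.1 -0.7 0; -0.5 0.1 -0.7 0; -0.4 0.1 -0.7 0; -0.4 0.1 -0.7 0; 0 0 0 0'
python3 -m inch '-0.3 0.1 -0.7 0; -0.2 0 -0.7 0; -0.2 0 -0.7 0; 0 0 -0.7 0; 0 0 0 0'
```

```text
t: 2.4
ee_pos: [0.6021, -0.0465, 0.1709]
ee_rot: [0.775, 0.632, -0.001, -0.001]
force: [-0.6, 0.2, -0.3]
gripper_width: 0.006
grip_force: 0.0
t: 2.9
ee_pos: [0.5785, -0.0404, 0.1428]
ee_rot: [0.774, 0.633, -0.004, -0.004]
force: [-6.7, 1.1, 2.9]
gripper_width: 0.004
grip_force: 3.5
t: 3.4
ee_pos: [0.5661, -0.0379, 0.1126]
ee_rot: [0.774, 0.633, -0.009, -0.008]
force: [-11.5, 2.6, 0.8]
gripper_width: 0.003
grip_force: 4.8
```

The force is mostly horizontal, so the tip may have slipped in front of the bar. I'll check before pressing further.

Run:
```python
from h import *
import pickle
c=cam('wrist');d=cam('side');
pickle.dump(d,open('s2.pkl','wb'))
z=cv2.resize(d['img'][140:270,270:420],(346,300))
save('w2',np.hstack([cv2.resize(c['img'][100:300,200:450],(375,300)),z]))
print(proj(c,[ctrl.read_state()['ee_pos']]))
```

```text
[[323.49363349 245.35906308]]
```

View pics/w2.png

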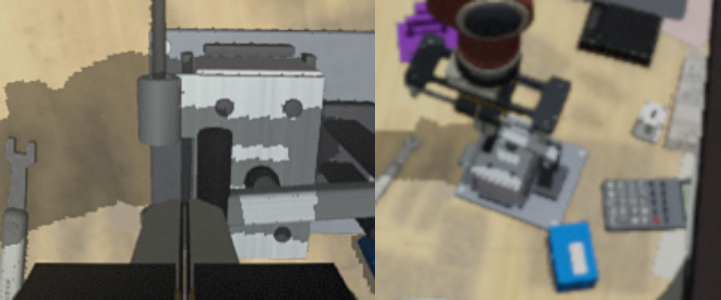

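The finger centre (185) sits in front of the bar (215), at robot side. I'll back up, shift +x and press from above again.

```bash
python3 -m inch '-0.4 0 1 0; 0 0 2.5 0; 0 0 2.5 0; 1.1 -0.2 0 0; 1 -0.2 0 0'
python3 -m inch '0 0 -1 0; 0 0 -1 0; 0 0 -1 0; 0 0 0 0'
python3 - <<'E'
from h import *
c=cam('wrist');save('w3',c['img'][100:300,200:450],2)
E
```

```text
t: 4.0
ee_pos: [0.5955, -0.0443, 0.1776]
ee_rot: [0.774, 0.633, 0.002, 0.002]
force: [0.1, 0.9, 1.0]
gripper_width: 0.005
grip_force: 0.0
t: 4.4
ee_pos: [0.592, -0.0441, 0.1429]
ee_rot: [0.774, 0.633, -0.002, -0.002]
force: [-0.7, 0.2, -1.2]
gripper_width: 0.006
grip_force: 0.0
```

View pics/w3.png

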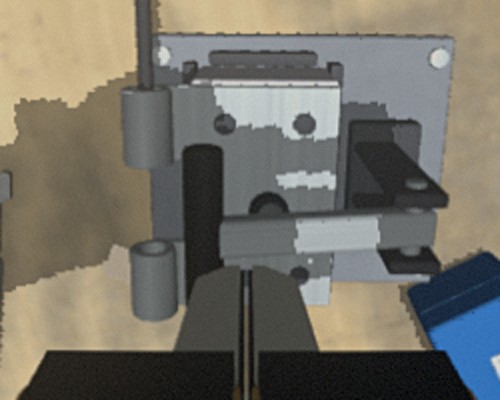

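The bar is now nearly down (203, 150–260 in the crop), and the finger (246) stands behind it. I'll move about 1.3 cm forward and press.

```bash
python3 -m inch '-1.2 0.2 0 0; 0 0 -1.2 0; 0 0 -0.8 0; 0 0 0 0'
python3 -m inch '-0.1 0 -0.8 0; -0.1 0 -0.6 0; 0 0 0 0'
```

```text
t: 4.85
ee_pos: [0.5813, -0.0423, 0.1239]
ee_rot: [0.774, 0.633, -0.001, -0.001]
force: [0.9, -0.1, 0.9]
gripper_width: 0.004
grip_force: 0.0
t: 5.15
ee_pos: [0.5797, -0.0421, 0.1108]
ee_rot: [0.774, 0.633, -0.0, -0.0]
force: [0.4, -0.0, 0.5]
gripper_width: 0.005
grip_force: 0.0
```

```bash
python3 -m inch '0 0 -0.4 0; 0 0 -0.4 0; 0 0 0 0'
python3 -m inch '0 0 -0.4 0; 0 0 0 0; 0 0 0 0'
```

```text
t: 5.45
ee_pos: [0.5797, -0.042, 0.1034]
ee_rot: [0.774, 0.633, -0.0, -0.0]
force: [0.1, 0.2, -0.4]
gripper_width: 0.004
grip_force: 0.0
t: 5.75
ee_pos: [0.58, -0.0421, 0.1029]
ee_rot: [0.774, 0.633, -0.0, 0.001]
force: [-6.7, -0.4, 18.6]
gripper_width: 0.009
grip_force: 9.7
```

Contact came at z = 0.103 with 18.6 N, which is the height expected for the bar's top when the arm is level, so the clamp is down. Next I'll measure the jamb knuckles from two wrist positions.

```bash
python3 -m inch '0 0 2 0; -0.1 -0.7 3.5 0; -0.2 -0.9 3.5 0; -0.2 -0.9 3.5 0; -0.2 -0.9 0.5 0'
python3 -m inch '0 0 0 0; 0 0 0 0; 0 0 0 0'
python3 - <<'E'
from h import *
import pickle
c=cam('wrist');pickle.dump((c,ctrl.read_state()),open('A.pkl','wb'))
E
python3 -m inch '-2 0.4 0 0; -2 0.4 0 0; -2 0.4 0 0; -2 0.4 0 0; 0 0 0 0'
python3 -m inch '0 0 0 0; 0 0 0 0; 0 0 0 0'
python3 - <<'E'
from h import *
import pickle
c=cam('wrist');s=ctrl.read_state();pickle.dump((c,s),open('B.pkl','wb'))
A=pickle.load(open('A.pkl','rb'))[0]
R=np.array([[.98,.199],[-.199,.98]]);P=np.r_[np.array([.6008,-.0411])+R@[-.046,0],.075]
im=[]
for k in (A,c):
    u=proj(k,[P])[0];x,y=np.round(u).astype(int);print(u,x-50,y-50);im.append(cv2.resize(k['img'][y-50:y+50,x-40:x+40],(400,500),interpolation=cv2.INTER_CUBIC))
save('j',np.hstack(im));print(s['ee_pos'])
E
```

```text
t: 6.25
ee_pos: [0.5761, -0.0765, 0.2342]
ee_rot: [0.774, 0.633, 0.004, 0.004]
force: [0.1, 0.2, 1.0]
gripper_width: 0.001
grip_force: 0.0
t: 6.55
ee_pos: [0.5722, -0.0754, 0.2278]
ee_rot: [0.774, 0.633, -0.001, -0.001]
force: [-0.2, 0.8, -0.8]
gripper_width: 0.008
grip_force: 0.0
t: 7.1
ee_pos: [0.4904, -0.0591, 0.2289]
ee_rot: [0.774, 0.634, -0.001, -0.001]
force: [-0.1, -0.1, 0.4]
gripper_width: 0.002
grip_force: 0.0
t: 7.4
ee_pos: [0.494, -0.0602, 0.2294]
ee_rot: [0.774, 0.633, 0.0, -0.0]
force: [0.5, 0.1, 0.4]
gripper_width: 0.008
grip_force: 0.0
[300.08385441 144.98327365] 250 95
[375.35765227 144.24345223] 325 94
[ 0.4937977  -0.06017816  0.22936956]
```

View pics/j.png

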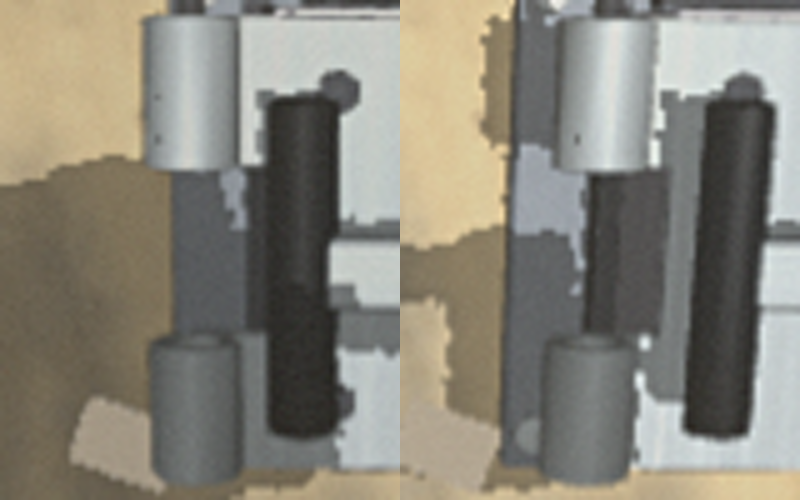

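The crops show the knuckles bounding the gap: the upper end on the axis is at about (192,163) and (602,165), the lower end at about (196,346) and (589,347).

Run:
```python
from h import *
import pickle
A=pickle.load(open('A.pkl','rb'))[0];B=pickle.load(open('B.pkl','rb'))[0]
a=lambda X,Y:(300-40+(X+.5)/5-.5,145-50+(Y+.5)/5-.5)
b=lambda X,Y:(375-40+(X-400+.5)/5-.5,144-50+(Y+.5)/5-.5)
P=[tri([(A,a(*p)),(B,b(*q))]) for p,q in [((192.3,163),(601.3,165)),((195.2,346),(589.5,347)),((191.2,95),(603,92)),((196.2,415),(587,415))]]
for p in P:print(p)
for k in(0,2):
    d=P[k][0]-P[k+1][0];print('mid',(P[k][0]+P[k+1][0])/2,'len',np.linalg.norm(d),'yaw',np.degrees(np.arctan2(-d[0],d[1])))
```

```text
(array([ 0.55780474, -0.01363986,  0.0762785 ]), [np.float64(3.5791107694251584e-05), np.float64(3.579110769425584e-05)])
(array([ 0.54974986, -0.05126044,  0.07447779]), [np.float64(8.68558858814053e-06), np.float64(8.685588588140604e-06)])
(array([5.60536781e-01, 1.19296795e-04, 7.47437633e-02]), [np.float64(0.0004929239752306446), np.float64(0.0004929239752306122)])
(array([ 0.54677685, -0.06574651,  0.07563184]), [np.float64(7.015348345653014e-05), np.float64(7.015348345648188e-05)])
mid [ 0.5537773  -0.03245015  0.07537814] len 0.03851534351373837 yaw -12.085030248847549
mid [ 0.55365681 -0.03281361  0.0751878 ] len 0.06729360037974884 yaw -11.79987471759771
```

The bore is at (0.5537, -0.0325, 0.075) with yaw -11.8°. The height and the gap length (38 vs 36 mm) agree with the text. Next is the leaf, measured from two wrist positions.

```bash
python3 -m inch '1.6 -4.5 0 4.8; 1.6 -4.5 0 4.8; 1.6 -4.5 0 4.8; 1.6 -4.5 0 4.8; 1.6 -4.5 0 4.8' 1
python3 -m inch '0 -2 0 0; 0 -2 0 0; 0 0 0 0; 0 0 0 0; 0 0 0 0'
python3 - <<'E'
from h import *
import pickle
c=cam('wrist');pickle.dump((c,ctrl.read_state()),open('C.pkl','wb'))
E
python3 -m inch '-3 0 0 0; -3 0 0 0; -3 0 0 0; 0 0 0 0; 0 0 0 0'
python3 -m inch '0 0 0 0; 0 0 0 0'
python3 - <<'E'
from h import *
import pickle
c=cam('wrist');s=ctrl.read_state();pickle.dump((c,s),open('D.pkl','wb'))
A=pickle.load(open('C.pkl','rb'))[0]
P=np.r_[.5335,-.284,.05]
im=[]
for k in (A,c):
    u=proj(k,[P])[0];x,y=np.round(u).astype(int);print(u,x-40,y-50);im.append(cv2.resize(k['img'][y-50:y+50,x-40:x+40],(400,500),interpolation=cv2.INTER_CUBIC))
save('l',np.hstack(im));print(s['ee_pos'])
E
```

```text
t: 7.95
ee_pos: [0.5738, -0.2874, 0.2294]
ee_rot: [0.625, 0.781, 0.0, 0.0]
force: [1.4, 0.3, 0.8]
gripper_width: 0.386
grip_force: 0.0
t: 8.45
ee_pos: [0.5736, -0.323, 0.2298]
ee_rot: [0.625, 0.781, 0.001, -0.0]
force: [-0.0, 0.7, 0.5]
gripper_width: 0.819
grip_force: 0.0
t: 9.0
ee_pos: [0.4836, -0.3243, 0.2304]
ee_rot: [0.626, 0.78, 0.0, 0.001]
force: [1.1, 0.5, 0.2]
gripper_width: 1.003
grip_force: 0.0
t: 9.2
ee_pos: [0.4845, -0.3243, 0.2297]
ee_rot: [0.625, 0.781, 0.001, 0.0]
force: [0.9, 0.0, -0.1]
gripper_width: 1.0
grip_force: 0.0
[295.98472896 135.50756087] 256 86
[372.64954377 151.38547136] 333 101
[ 0.48429859 -0.32445748  0.2295761 ]
```

View pics/l.png

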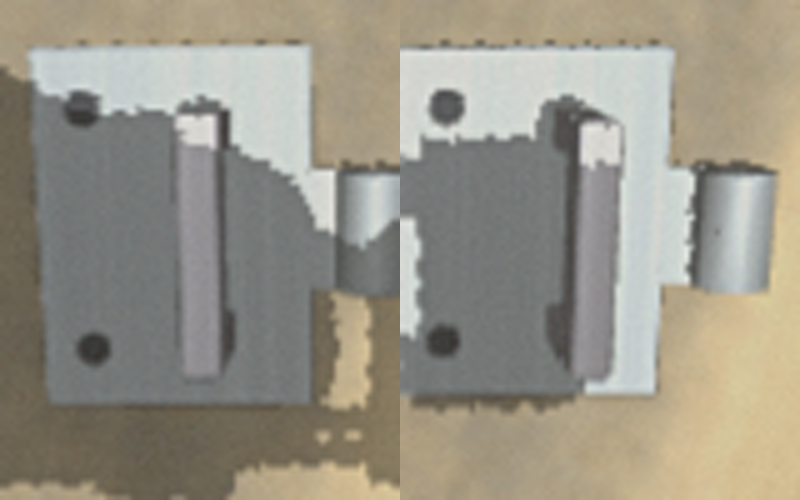

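Handle bar top: (198,112)–(201,378) in the left crop, (602,118)–(591,379) in the right. The short knuckle is at right, (735,230).

Run:
```python
from h import *
import pickle
A=pickle.load(open('C.pkl','rb'))[0];B,s=pickle.load(open('D.pkl','rb'))
a=lambda X,Y:(256+(X+.5)/5-.5,86+(Y+.5)/5-.5)
b=lambda X,Y:(333+(X-400+.5)/5-.5,101-.0+(Y+.5)/5-.5)
P=[tri([(A,a(*p)),(B,b(*q))]) for p,q in [((198,112),(602,118)),((201.5,378),(591.5,379)),((310,48),(672,48)),((309,403),(656,394))]]
for p in P:print(p)
for k in(0,2):
    d=P[k][0]-P[k+1][0];print('mid',(P[k][0]+P[k+1][0])/2,'len',np.linalg.norm(d),'yaw',np.degrees(np.arctan2(-d[0],d[1])))
k=plane(B,[b(731,231)],.018);print('knuckle',k)
from scipy.spatial.transform import Rotation as R
y=R.from_quat(s['ee_rot']).as_matrix()[:,1];print('tool y',np.degrees(np.arctan2(y[1],y[0])),s['ee_pos'],ctrl.grasp_offset)
```

```text
(array([ 0.52652179, -0.25480475,  0.04632666]), [np.float64(0.0001601304946536038), np.float64(0.00016013049465354997)])
(array([ 0.53912296, -0.31265529,  0.05063122]), [np.float64(2.770412720015674e-05), np.float64(2.770412720010363e-05)])
(array([ 0.54696869, -0.23553423,  0.00154463]), [np.float64(2.335835299530074e-06), np.float64(2.335835299501166e-06)])
(array([ 0.56566248, -0.32140003,  0.0088579 ]), [np.float64(0.00011932629939420901), np.float64(0.00011932629939431656)])
mid [ 0.53282238 -0.28373002  0.04847894] len 0.059363318696051146 yaw 12.288383786790392
mid [ 0.55631559 -0.27846713  0.00520127] len 0.08818093162507237 yaw 12.28217394484091
knuckle [[ 0.57010893 -0.27503415  0.018     ]]
tool y 12.597296493103588 [ 0.48429859 -0.32445748  0.2295761 ] 0.0188
```

```bash
python3 -m inch '2.5 2 -2 -0.3; 2.4 2.1 -3 0; 0 0 -4 0; 0 0 -3 0; 0 0 0 0'
python3 -m inch '0 0 -2.5 0; 0 0 -2.5 0; 0 0 -2 0; 0 0 -1 0; 0 0 0 0'
python3 -m inch '0 0 0 0; 0 0 0 0; 0 0 0 0'
```

```text
t: 9.75
ee_pos: [0.5296, -0.2824, 0.105]
ee_rot: [0.627, 0.779, -0.001, -0.005]
force: [-0.9, 0.0, 0.2]
gripper_width: 1.003
grip_force: 0.0
t: 10.25
ee_pos: [0.5323, -0.2842, 0.0295]
ee_rot: [0.628, 0.778, -0.0, -0.0]
force: [-0.3, 0.4, 0.4]
gripper_width: 1.0
grip_force: 0.0
t: 10.55
ee_pos: [0.5329, -0.2845, 0.0309]
ee_rot: [0.628, 0.778, 0.0, 0.001]
force: [0.6, 0.8, 0.0]
gripper_width: 1.001
grip_force: 0.0
```

```bash
python3 -m inch '0 0 -0.4 0; 0 0 0 0; 0 0 0 0; 0 0 0 0; 0 0 0 0' 0
python3 -m inch '0 0 0 0; 0 0 0 0; 0 0 0 0; 0 0 0 0; 0 0 0 0'
python3 -m inch '0 0 0 0; 0 0 0 0; 0 0 0 0; 0 0 0 0; 0 0 0 0'
```

```text
t: 11.05
ee_pos: [0.5321, -0.2841, 0.0257]
ee_rot: [0.628, 0.778, 0.0, -0.0]
force: [-0.7, 0.5, 0.5]
gripper_width: 0.616
grip_force: 0.0
t: 11.55
ee_pos: [0.5321, -0.2841, 0.0256]
ee_rot: [0.628, 0.778, -0.0, -0.0]
force: [0.7, 0.6, -0.4]
gripper_width: 0.185
grip_force: 0.0
t: 12.05
ee_pos: [0.5324, -0.2841, 0.0257]
ee_rot: [0.628, 0.778, 0.0, 0.0]
force: [0.6, -0.1, -0.4]
gripper_width: 0.107
grip_force: 30.0
```

Gripped at 0.107, about 10 mm. Now lift and carry.

```bash
python3 -m inch '0 0 2 0; 0 0 3 0; 0 0 4 0; 0 0 4 0; 0 0 3 0'
python3 -m inch '0 0 1 0; 0 0 0 0; 0 0 0 0'
python3 -m inch '-0.2 2.6 0 -2.4; -0.2 2.6 0 -2.4; -0.2 2.6 0 -2.4; -0.2 2.6 0 -2.4; -0.2 2.6 0 -2.4'
python3 -m inch '-0.2 2.6 0 -2.4; -0.2 2.6 0 -2.4; -0.2 2.6 0 -2.4; -0.2 2.6 0 -2.4; -0.1 2.6 0 -2.4'
python3 -m inch '0 0 0 0; 0 0 0 0; 0 0 0 0; 0 0 0 0'
```

```text
t: 12.55
ee_pos: [0.5318, -0.2841, 0.1876]
ee_rot: [0.628, 0.778, -0.0, 0.0]
force: [-0.2, -0.7, -1.5]
gripper_width: 0.106
grip_force: 30.0
t: 12.85
ee_pos: [0.5305, -0.2839, 0.1935]
ee_rot: [0.628, 0.778, -0.001, -0.002]
force: [0.5, -0.1, -2.4]
gripper_width: 0.105
grip_force: 30.0
t: 13.35
ee_pos: [0.5203, -0.1529, 0.1931]
ee_rot: [0.706, 0.708, -0.001, -0.002]
force: [0.1, -1.0, -1.8]
gripper_width: 0.106
grip_force: 30.0
t: 13.85
ee_pos: [0.5112, -0.0233, 0.1933]
ee_rot: [0.777, 0.63, -0.002, -0.002]
force: [-0.2, 0.1, -1.8]
gripper_width: 0.108
grip_force: 30.0
t: 14.25
ee_pos: [0.5128, -0.0258, 0.1949]
ee_rot: [0.777, 0.63, -0.001, -0.0]
force: [-0.3, -0.0, -1.5]
gripper_width: 0.106
grip_force: 30.0
```

```bash
python3 -m inch '0.1 0.2 -1.5 0; 0 0 -2 0; 0 0 -1.5 0; 0 0 0 0; 0 0 0 0'
python3 -m inch '0 0 0 0; 0 0 0 0'
python3 - <<'E'
from h import *
import pickle
c=cam('wrist');s=ctrl.read_state();pickle.dump((c,s),open('E.pkl','wb'));print(s['ee_pos'],s['ee_rot'])
from scipy.spatial.transform import Rotation as R
M=R.from_quat(s['ee_rot']).as_matrix();x=M[:,1];x=x if x[0]>0 else -x
b=s['ee_pos']+.041*x+np.r_[0,0,-.0157];y=np.array([-x[1],x[0],0])
J=np.r_[.5537,-.0325,.075]
E=[b+15e-3*y,b-15e-3*y,b+15e-3*y-.01*x,b-15e-3*y-.01*x,b+15e-3*y+.01*x,b-15e-3*y+.01*x]
print(b,b-J);q=proj(c,E);print(q);u=np.round(q.mean(0)).astype(int);x0,y0=u[0]-60,u[1]-60
print(x0,y0,(q-[x0,y0])*5);save('e',cv2.resize(c['img'][y0:y0+120,x0:x0+120],(600,600),interpolation=cv2.INTER_CUBIC))
E
```

```text
t: 14.75
ee_pos: [0.5143, -0.0228, 0.1457]
ee_rot: [0.776, 0.63, -0.0, -0.0]
force: [-0.5, -0.9, -1.9]
gripper_width: 0.104
grip_force: 30.0
t: 14.95
ee_pos: [0.5148, -0.0223, 0.1466]
ee_rot: [0.776, 0.631, 0.001, 0.001]
force: [0.2, -0.1, -1.6]
gripper_width: 0.102
grip_force: 30.0
[ 0.51465864 -0.02220998  0.1464252 ] [7.76082663e-01 6.30630657e-01 6.18483647e-04 5.40821679e-04]
[ 0.55479118 -0.03059897  0.1307916 ] [0.00109118 0.00190103 0.0557916 ]
[[387.0818927  212.65965849]
 [384.18703837 254.62396647]
 [371.49309935 212.67941439]
 [369.30326168 254.67380291]
 [402.62550425 212.63588708]
 [399.03140125 254.56112924]]
326 174 [[305.40946352 193.29829246]
 [290.93519186 403.11983234]
 [227.46549673 193.39707195]
 [216.51630841 403.36901456]
 [383.12752125 193.17943541]
 [365.15700624 402.80564619]]
```

View pics/e.png

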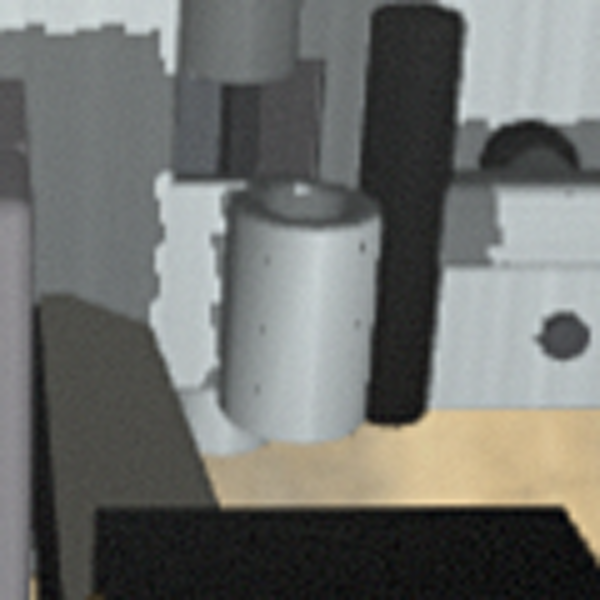

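The held knuckle (face centre (305,203), body 220–365) is within about 1.4 mm of the prediction (305,193), and the leaf is level. I'll make a small correction, then descend in steps.

```bash
python3 -m inch '-0.1 -0.1 -1.5 0; 0 0 -1.5 0; 0 0 0 0; 0 0 0 0; 0 0 0 0'
python3 -m inch '0 0 0 0; 0 0 0 0'
python3 - <<'E'
from h import *
from scipy.spatial.transform import Rotation as R
s=ctrl.read_state();x=R.from_quat(s['ee_rot']).as_matrix()[:,1];x=x if x[0]>0 else -x
print(s['ee_pos'],s['ee_pos']+.041*x+np.r_[0,0,-.0157]-[.5537,-.0325,.075],np.degrees(np.arctan2(x[1],x[0])))
E
```

```text
t: 15.5
ee_pos: [0.5139, -0.023, 0.1165]
ee_rot: [0.776, 0.631, 0.001, 0.001]
force: [-0.5, -0.4, -0.9]
gripper_width: 0.107
grip_force: 30.0
t: 15.7
ee_pos: [0.5135, -0.0231, 0.1162]
ee_rot: [0.776, 0.631, 0.0, 0.0]
force: [0.2, -0.5, -1.4]
gripper_width: 0.104
grip_force: 30.0
[ 0.51348583 -0.0231204   0.11621814] [-7.98114458e-05  9.99202773e-04  2.55633908e-02] -11.794374437745487
```

```bash
python3 -m inch '0 0 -0.5 0; 0 0 -0.5 0; 0 0 0 0; 0 0 0 0'
python3 -m inch '0 0 -0.5 0; 0 0 -0.5 0; 0 0 0 0; 0 0 0 0'
python3 -m inch '0 0 -0.5 0; 0 0 0 0; 0 0 0 0; 0 0 0 0; 0 0 0 0'
python3 - <<'E'
from h import *
import pickle
from scipy.spatial.transform import Rotation as R
c=cam('wrist');s=ctrl.read_state();x=R.from_quat(s['ee_rot']).as_matrix()[:,1];x=x if x[0]>0 else -x
print(s['ee_pos'],s['force'],s['ee_pos']+.041*x+np.r_[0,0,-.0157]-[.5537,-.0325,.075],np.degrees(np.arctan2(x[1],x[0])))
u=proj(c,[[.5537,-.0325,.075]])[0];x0,y0=np.round(u).astype(int)-60;print(x0,y0,(u-[x0,y0])*5)
pickle.dump((c,s),open('F.pkl','wb'));save('f',cv2.resize(c['img'][y0:y0+120,x0:x0+120],(600,600),interpolation=cv2.INTER_CUBIC))
E
```

```text
t: 16.1
ee_pos: [0.5129, -0.0231, 0.1053]
ee_rot: [0.776, 0.631, -0.0, -0.0]
force: [0.4, -0.4, -1.2]
gripper_width: 0.101
grip_force: 30.0
t: 16.5
ee_pos: [0.513, -0.0231, 0.0954]
ee_rot: [0.776, 0.631, -0.0, -0.0]
force: [-0.2, 0.1, -2.0]
gripper_width: 0.106
grip_force: 30.0
t: 17.0
ee_pos: [0.5132, -0.0231, 0.0908]
ee_rot: [0.776, 0.631, 0.0, 0.0]
force: [0.1, 0.3, -2.1]
gripper_width: 0.104
grip_force: 30.0
[ 0.51319537 -0.02311864  0.09075237] [-0.34224241  0.01999869 -2.30854341] [-3.70600607e-04  9.99280104e-04  5.99174643e-05] -11.796782198787993
327 175 [298.22140858 302.49716624]
```

View pics/f.png

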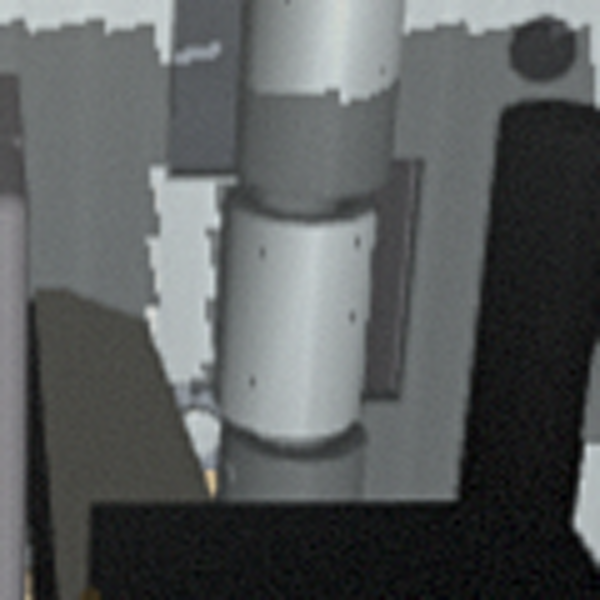

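The held knuckle (edges 220–370) sits between the jamb knuckles at (316,185) and (292,470). It appears about 0.8 mm too far towards the robot and roughly 0.5 mm too far +y. I'll make a fine correction.

```bash
python3 -m inch '0.06 -0.06 0 0; 0 0 0 0; 0 0 0 0; 0 0 0 0; 0 0 0 0'
python3 -m inch '0 0 0 0; 0 0 0 0; 0 0 0 0; 0 0 0 0; 0 0 0 0'
python3 - <<'E'
from h import *
from scipy.spatial.transform import Rotation as R
s=ctrl.read_state();x=R.from_quat(s['ee_rot']).as_matrix()[:,1];x=x if x[0]>0 else -x
print(s['ee_pos'],s['force'],s['ee_pos']+.041*x+np.r_[0,0,-.0157]-[.5537,-.0325,.075])
E
```

```text
t: 17.55
ee_pos: [0.5137, -0.0237, 0.0906]
ee_rot: [0.776, 0.631, -0.0, -0.0]
force: [0.6, 0.6, -1.1]
gripper_width: 0.104
grip_force: 30.0
t: 18.05
ee_pos: [0.5137, -0.0237, 0.0906]
ee_rot: [0.776, 0.631, 0.0, -0.0]
force: [1.2, 0.2, -2.3]
gripper_width: 0.108
grip_force: 30.0
[ 0.51373556 -0.02373734  0.09064245] [ 1.16403397  0.19800263 -2.2906498 ] [ 1.69395109e-04  3.79614621e-04 -5.81582800e-05]
```

```bash
python3 -c "
from rig import ctrl
print(ctrl.finish_job())"
```

```text
the job is handed in; nothing more can be done
None
```

I handed the job in at about 18 s: the clamp is pressed down, and the short-knuckle leaf is held level in the gap with its bore within about 0.5 mm of the jamb bore by my measurements. The wrist force shows about the leaf's weight (roughly 2 N), and the judge's verdict was not shown.

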